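# Find the binding castor and put it away in the drawer

### The job

Three look-alike castors sit wheel-up in pockets on top of the little drawer unit. Spin each wheel in its pocket with a light touch, at least a tenth of a turn, to find the one that binds while the other two run free; then lift the binding castor out and set it down gently, wheel-up, on the floor of the open drawer, without dropping it. Leave the two free-running castors in their pockets and do not disturb the other things on the shelf.

Things in the scene. Friction and masses are not known exactly. Their poses are not given: they have to be found in the camera images.
- unit: Low fixed wooden drawer unit, 180 deep (x) x 380 wide (y) x 108 mm high. Origin: centre of its underside; front looks along its -x, z up. In each of three pockets on its top (inside 84 x by 48 y mm, rim 8 mm wide and 8 mm high) a castor stands wheel-up with 2 mm play all round, turned as the unit. The castors look alike and just one of them binds.
- pocket_left (a point): Centre of the floor of the left (+y) pocket, on the unit's top; x along the unit's x, z up. Centre also of its castor's underside, within the play. Castor, 0.2 to 0.4 kg: plate 80 (x) x 44 (y) x 6 mm, two fork cheeks 36 mm over their outer faces in y, 30 wide in x, up to 44 mm high (grip across them), between them a wheel, axle along y, 50 mm diameter, 22 wide, its top 63 mm up.
- pocket_middle (a point): The same for the middle pocket, 110 mm from the others, and the like castor in it.
- pocket_right (a point): The same for the right (-y) pocket and the like castor in it.
- drawer_floor (a point): A point on the open drawer's floor, 16 mm above the shelf, axes as the unit's. Inside, the drawer spans -76 to +79 mm in x and -147 to +147 mm in y of it; side walls end 59 mm, front panel 70 mm above it. It slides stiffly (about 4 N), starts 135 to 155 mm out. Only what lies ahead of the unit's front face (unit x below -90 mm) is open from above; an upright castor fits there.
- screwdriver: Bystander: screwdriver 170 mm long lying on the shelf to the right (-y) of the unit. Leave alone.
- jar: Bystander: clear screw-top jar, 64 mm diameter, 85 mm high, standing to the left (+y) of the unit. Leave alone.
- back_glass: Bystander: cracked phone back glass, 146 x 71 x 6 mm, lying flat to the left (+y) of the unit. Leave alone.
- wheel_1 (a joint): Turn of one of the three wheels (not told in which pocket: see which one turns) in rad, 0 at the start, unlimited, positive when its top moves to the unit's +x. A free wheel hardly resists and coasts on briefly; the binding one drags with about 2.2 N at the rim and stops at once. A fingertip pressing the rubber tyre's top with about 6 N and moved along x turns either; over 20 N is too hard.
- wheel_2 (a joint): The same for another of the three wheels.
- wheel_3 (a joint): The same for another of the three wheels.
Things that resemble listed ones, but are neither listed nor needed, are in the scene too. What is shaped like the part that bears wheel_2 but blue or red is not meant.

How it is judged:
On the way:
1. each of the three wheels has been turned at least 0.4 rad either way, all castors still in their pockets ((value of joint wheel_1 above 0.4 rad or value of joint wheel_1 below -0.4 rad) and (value of joint wheel_2 above 0.4 rad or value of joint wheel_2 below -0.4 rad) and (value of joint wheel_3 above 0.4 rad or value of joint wheel_3 below -0.4 rad) and distance of each of castor_p, castor_q, castor_r from where it was at the start of the episode below 0.015 m), for 0.1 s.
At the end, for the whole second after the job is handed in: The binding castor (the only one with a stiff wheel) stands wheel-up (within 0.1 rad) and at rest flat on the drawer's floor (within 6 mm), inside its walls; the two free-running castors are upright within 15 mm of where they started, in their pockets (z of castor_q in the frame of drawer_floor between -0.004 and 0.006 m and x of castor_q in the frame of drawer_floor between -0.08 and 0.08 m and y of castor_q in the frame of drawer_floor between -0.147 and 0.147 m and angle between each of castor_q, castor_p, castor_r's own z axis and vertical below 0.1 rad and linear speed of castor_q below 0.02 m/s and distance of each of castor_p, castor_r from where it was at the start of the episode below 0.015 m); the robot touches nothing.
It fails at once if a wheel was pressed with more than 20 N (contact force between the fingers and wheel_1 above 20 N or contact force between the fingers and wheel_2 above 20 N or contact force between the fingers and wheel_3 above 20 N).
It fails at once if a castor was dropped or slammed onto the drawer or unit (over 60 N) (contact force between any of castor_p, castor_q, castor_r and unit above 60 N).
It fails at once if a bystander was moved more than 20 mm (distance of any of screwdriver, jar, back_glass from where it was at the start of the episode above 0.02 m).
It also fails if it takes over 72 s, if anything falls off the work surface, if the arm or the gripper's body presses on something with over 40 N, if the wrist force passes 120 N, or if a joint passes its speed limit or range.

### The arm

A 6-joint arm with a two-finger parallel gripper is mounted at the origin on the work surface. World frame = base frame: x ahead of the robot, y to its left, z up, the work surface at z = 0. Lengths are in m, angles in rad, forces in N, time in s.
With the tool pointing down it reaches from about 0.35 to 0.975 m from the base axis. Payload 4.9 kg.
Tool frame: the origin (TCP) lies between the finger pads; the fingertips stand 22 mm ahead of it and the grasp point (between the pads) lies 3 mm ahead of it; z points along the fingers, y is the line along which they close (so a half turn about z gives the same grasp; the last joint's range is limited). The gripper opens to 85 mm and grips with 20 to 120 N. Pads are 22 mm wide; open, the fingers measure 114 mm over their backs; the gripper's body (76 mm by 85 mm) begins 54 mm behind the grasp point. The pads swing forward as they close: fully open they stand 13 mm farther back than shut.
Start: joints at [1.03, 0.053, 1.613, -0, 1.476, -0.119], TCP at [0.256, 0.57, 0.253] pointing down, gripper open.
Joint ranges: [-3.01, 3.01], [-1.01, 2.22], [0.06, 2.58], [-1.02, 4.17], [0.09, 2.62], [-3.14, 3.14]. Speed limits (rad/s): [2.57, 2.57, 3.14, 3.14, 3.14, 3.14].

### API

Orientations are given as a unit quaternion [w, x, y, z].
In Python, from plant import state, grab_frame, get_calibration, job_done, recognise, regions_of gives the robot as it stands.
- The arm moves only by the tool apply_moves, never from a script. Its argument "targets" is a list of rows, each an object with "translation": the shift along the tool's x, y, z normalised to -1 to 1, where 1 is 100 mm, a list of three; "twist": the turn about the tool's z normalised to -1 to 1, where 1 is 0.1 rad; "hand": the opening, from 0 (shut) to 1 (fully open). A call has 1 to 8 rows; each row shifts and turns the commanded pose from where the row before left it, along the tool's axes as they then stand; what a row does not reach is not made up. A row lasts 1/10 s, in which the tool goes at most 50 mm and 8.59 degrees, less where a joint would pass 70% of its speed; a pose out of reach is approached as far as the arm can. A call with a number of a shift or a turn outside -1 to 1 is refused whole. A call with a gripper value outside its range is refused whole. The fingers move at their own pace and stop on an object; the grip force is fixed at half the most. Time passes only in rows, so rows that do not move let the fingers close. It gives the time, the measured TCP pose, the force, the opening and the grip force at its end, in the units of the state.
- state(): the state, without advancing time (a new reading comes with each control period).
- grab_frame(name): name is "scene" or "top" or "wrist"; returns the picture (400x640x3 uint8, red, green, blue); there is no depth.
- get_calibration(name): a dict with "camera_matrix" (3x3 intrinsics, pixels), "pose" (4x4, takes a point from camera to world coordinates). Camera axes: x right, y up, looking along -z (the intrinsics and any distortion apply to the point x, -y, -z); pixel columns grow to the right and rows downward; lengths in m; the calibration is good to about 2 mm. A picture is of the moment at which its call begins: read the wrist's pose just before it. get_calibration takes no time and is no camera call; for the wrist camera it gives the pose at the moment of the call.
- job_done(): hands the job in; it is judged then, once.
Trained networks look in the newest picture that a camera, given by its name, has taken for a name from the list of things; names that differ only in an ending like _2 or _b are one class to them, and where a whole thing is asked for, a point or a joint stands for the part that bears it (a point fixed in the world has none). Each returns a list of dicts, best first, with "score" (0 to 1); they miss things now and then, are a little off and sometimes report something else, mostly with a low value. They report only what shows in the picture. A call takes as long as a camera call. They do not tell look-alikes from the thing itself.
- recognise(camera, query): "point" ([x, y, z] in m, in world coordinates, good to about 4 mm: the middle of the surface that is visible of it).
- regions_of(camera, query): "pixels" (400x640 bool, what is visible of it).
The state is a dict: "time": time; "joint_pos": joint angles; "joint_vel": joint speeds; "joint_efforts": joint torques, N m; "tool_pos": TCP position; "tool_rot": TCP orientation; "contact_force": force on the tool from outside, world axes, zero at the start; "ft_torque": the same for the moment, N m; "gripper_width": opening from 0.0 (shut) to 1.0 (fully open); "grasp_force": force on a finger pad.
Only numpy, scipy, OpenCV 4.12 (cv2) and the standard library are available. Lean on these libraries where they do the work, as an engineer would, in place of code of your own. Each camera call takes 0.05 s, during which the arm holds its last target. There are 200 camera calls.

## Working session

There is one attempt and no reset: what is moved stays moved. The work goes in short steps, Python scripts to look and compute and a tool call to move; the robot and the scene stay as the last step left them, time stands still between calls to the robot, and variables do not carry over. Pictures are saved under pics/ and viewed, at most 10 in all, crops included, and the job is handed in when it is done.

Besides the shell and the picture viewer there is one more tool, called after ">>>" by a JSON object that holds its "api" and its "payload". apply_moves: Moves the arm, as the interface text tells. Its arguments: {"type":"object","properties":{"targets":{"type":"array"}},"required":["targets"]}

```bash
mkdir -p pics; cat > h.py <<'E'
import numpy as np, cv2
from plant import *
def save(cam,name,scale=1,crop=None):
    f=grab_frame(cam); 
    if crop: f=f[crop[1]:crop[3],crop[0]:crop[2]]
    if scale!=1: f=cv2.resize(f,None,fx=scale,fy=scale,interpolation=cv2.INTER_CUBIC)
    cv2.imwrite('pics/'+name,f[:,:,::-1]); return f
def proj(cam,P):
    c=get_calibration(cam);T=np.linalg.inv(np.array(c['pose']));K=np.array(c['camera_matrix'])
    P=np.atleast_2d(P);q=P@T[:3,:3].T+T[:3,3];q=q*[1,-1,-1];q=q@K.T;return q[:,:2]/q[:,2:]
def unproj(cam,uv,z):
    c=get_calibration(cam);T=np.array(c['pose']);K=np.array(c['camera_matrix'])
    uv=np.atleast_2d(uv).astype(float);d=np.c_[uv,np.ones(len(uv))]@np.linalg.inv(K).T*[1,-1,-1]
    d=d@T[:3,:3].T;return T[:3,3]+d*((z-T[2,3])/d[:,2])[:,None]
E
python3 - <<'E'
from h import *
a=save('top','top.png');b=save('scene','scene.png')
for cam in ['top','scene']:
  for q in ['wheel_1','pocket_left','unit','drawer_floor','screwdriver','jar','back_glass']:
    try: print(cam,q,[(np.round(r['point'],3).tolist(),round(r['score'],2)) for r in recognise(cam,q)][:6])
    except Exception as e: print(cam,q,e)
s=state();print({k:np.round(v,3).tolist() for k,v in s.items()})
E
```

```text
top wheel_1 [([0.608, -0.033, 0.164], 0.82), ([0.617, 0.074, 0.163], 0.78), ([0.414, -0.154, 0.061], 0.67), ([0.799, -0.083, 0.057], 0.64), ([0.538, 0.084, 0.108], 0.64), ([0.622, 0.186, 0.166], 0.62)]
top pocket_left [([0.537, 0.087, 0.107], 0.63), ([0.62, 0.19, 0.167], 0.19)]
top unit [([0.541, 0.083, 0.109], 0.73)]
top drawer_floor [([0.446, 0.091, 0.016], 0.83)]
top screwdriver [([0.547, -0.218, 0.02], 0.6)]
top jar [([0.678, 0.342, 0.086], 0.58), ([0.45, 0.089, 0.016], 0.45)]
top back_glass []
scene wheel_1 [([0.621, -0.036, 0.161], 0.91), ([0.625, 0.066, 0.165], 0.79), ([0.748, -0.227, 0.058], 0.78), ([0.81, -0.077, 0.058], 0.7), ([0.809, 0.097, 0.058], 0.7), ([0.422, -0.157, 0.052], 0.7)]
scene pocket_left [([0.614, 0.06, 0.108], 0.92)]
scene unit [([0.612, 0.057, 0.104], 0.83)]
scene drawer_floor [([0.399, 0.087, 0.029], 0.71), ([0.623, -0.036, 0.16], 0.61), ([0.611, 0.057, 0.106], 0.2)]
scene screwdriver [([0.56, -0.218, 0.023], 0.94), ([0.696, 0.335, 0.057], 0.73), ([0.621, -0.038, 0.16], 0.32)]
scene jar [([0.697, 0.334, 0.059], 0.58), ([0.4, 0.088, 0.03], 0.38)]
scene back_glass [([0.554, 0.386, 0.007], 0.88), ([0.699, 0.334, 0.058], 0.51), ([0.626, 0.069, 0.166], 0.26)]
{'time': 0.8, 'joint_pos': [1.03, 0.053, 1.613, 0.0, 1.476, -0.119], 'joint_vel': [-0.001, 0.0, 0.001, 0.002, 0.001, 0.0], 'joint_efforts': [-0.001, -39.366, -37.043, -0.0, 0.001, -0.0], 'tool_pos': [0.256, 0.57, 0.253], 'tool_rot': [-0.0, 0.209, 0.978, 0.0], 'contact_force': [0.0, -0.537, 0.878], 'ft_torque': [0.02, -0.015, 0.002], 'grasp_force': 0.0, 'gripper_width': 1.007}
```

View pics/top.png

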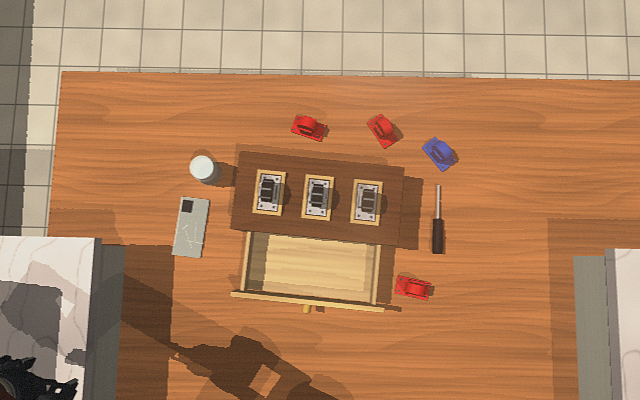

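View pics/scene.png

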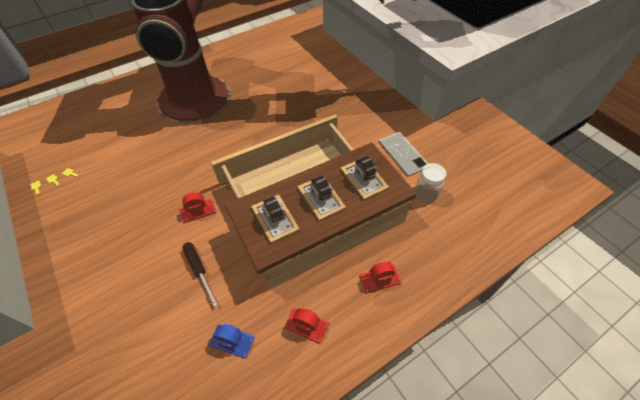

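```bash
python3 - <<'E'
from h import *
f=save('top','crop.png',2.5,(215,130,465,330))
hsv=cv2.cvtColor(f,cv2.COLOR_RGB2HSV)
f=grab_frame('top');hsv=cv2.cvtColor(f,cv2.COLOR_RGB2HSV)
print(hsv[173,269],hsv[160,300],hsv[270,300],hsv[190,256])
# rim: bright yellowish
m=((hsv[:,:,0]>12)&(hsv[:,:,0]<30)&(hsv[:,:,1]>70)&(hsv[:,:,2]>150)).astype(np.uint8)
m[:, :225]=0;m[:,420:]=0;m[:145]=0;m[228:]=0
n,l,s,c=cv2.connectedComponentsWithStats(m)
cs=[]
for i in range(1,n):
  if s[i,4]>60:
    r=cv2.minAreaRect(np.argwhere(l==i)[:,::-1].astype(np.float32)); p=unproj('top',r[0],0.116)[0]
    b=unproj('top',cv2.boxPoints(r),0.116); print(s[i],r,np.round(p,4),np.round(np.linalg.norm(np.diff(b,axis=0),axis=1),3)); cs.append(p)
cs=sorted(cs,key=lambda p:-p[1])
if len(cs)>1:
  d=cs[0]-cs[-1];print('yaw',np.arctan2(-d[0],d[1]),np.linalg.norm(d))
# drawer front
for q in ['drawer_floor','wheel_1']:
  for r in regions_of('top',q)[:6]:
    m=r['pixels'];rr=cv2.minAreaRect(np.argwhere(m)[:,::-1].astype(np.float32)+0);print(q,r['score'],m.sum(),rr)
c=get_calibration('top');print(np.round(c['pose'],3),np.round(c['camera_matrix'],1))
E
```

```text
[ 18 130 238] [ 11 151 127] [ 18 110 221] [ 17 130 224]
[225 145  52  10 227] ((250.5, 149.5), (9.0, 51.0), 90.0) [0.7249 0.2299 0.116 ] [0.117 0.021 0.116]
[275 145  98  18 644] ((323.5, 153.5), (97.0, 17.0), -0.0) [0.7188 0.0634 0.116 ] [0.039 0.221 0.039]
[369 145  51  33 475] ((398.0796203613281, 156.59901428222656), (55.03630065917969, 27.6885986328125), 24.62356185913086) [ 0.7149 -0.1059  0.116 ] [0.064 0.125 0.064]
[225 154  14  12  71] ((231.5, 159.5), (11.0, 13.0), 90.0) [0.7009 0.2723 0.116 ] [0.03  0.025 0.03 ]
[252 169  34  47 418] ((268.3963317871094, 191.9329376220703), (29.264358520507812, 44.17261505126953), 6.34019136428833) [0.6282 0.1858 0.116 ] [0.1   0.067 0.1  ]
[301 174  33  47 418] ((317.0099182128906, 196.90097045898438), (29.254093170166016, 44.179649353027344), 5.710593223571777) [0.6191 0.076  0.116 ] [0.1   0.066 0.1  ]
[349 179  34  47 428] ((365.9288024902344, 201.8546905517578), (29.532054901123047, 44.38383102416992), 5.906141757965088) [ 0.6101 -0.034   0.116 ] [0.1   0.066 0.1  ]
[225 186  10  42 186] ((229.5, 206.5), (41.0, 9.0), 90.0) [0.5935 0.2
[... 274 characters left out ...]
56, 12.348136901855469), 57.528804779052734)
wheel_1 0.75 270 ((442.423095703125, 150.11538696289062), (21.86186408996582, 13.924324989318848), 47.72631072998047)
wheel_1 0.71 245 ((317.5, 195.5), (23.0, 11.0), 90.0)
wheel_1 0.69 226 ((415.3235168457031, 288.29412841796875), (22.018444061279297, 10.629592895507812), 12.52880573272705)
wheel_1 0.59 278 ((267.5, 190.0), (22.0, 13.0), 90.0)
wheel_1 0.57 222 ((308.1185302734375, 123.89173889160156), (20.246417999267578, 11.630922317504883), 21.037511825561523)
[[ 0.021  0.993 -0.118  0.49 ]
 [-1.     0.02  -0.012  0.061]
 [-0.01   0.118  0.993  1.176]
 [ 0.     0.     0.     1.   ]] [[474.8   0.  318.1]
 [  0.  474.8 198.5]
 [  0.    0.    1. ]]
```

View pics/crop.png

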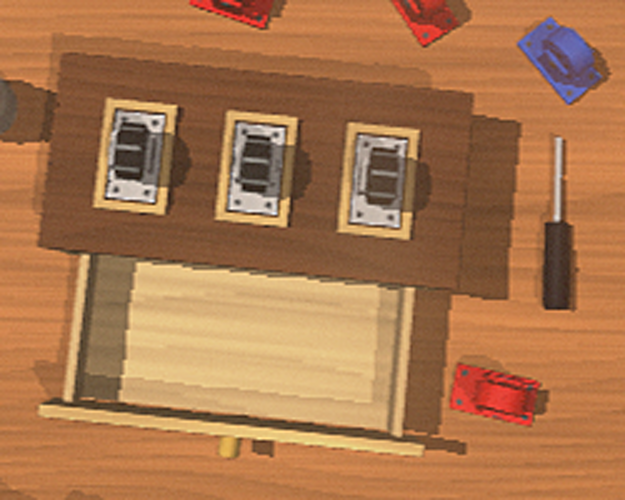

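Targets: dark, grey-plated castors in the rimmed pockets at top-view pixels (268,192), (317,197) and (366,202). Could be mistaken for them: red at (308,124), (385,127), (415,288), and blue at (442,150). I rejected these because they are coloured and stand on the shelf. The crop confirms the choice, and the rims measure 100 x 66 mm as described. Moving to the left pocket first.

>>> {"api": "apply_moves", "payload": {"targets": [{"translation": [0,0,0],"twist": -0.85,"hand": 0},{"translation": [0,0,0],"twist": -0.85,"hand": 0},{"translation": [0,0,0],"twist": -0.85,"hand": 0},{"translation": [0,0,0],"twist": -0.85,"hand": 0},{"translation": [-0.34,-0.29,0],"twist": 0,"hand": 0},{"translation": [-0.34,-0.29,0],"twist": 0,"hand": 0},{"translation": [-0.34,-0.29,0],"twist": 0,"hand": 0},{"translation": [-0.34,-0.29,0],"twist": 0,"hand": 0}]}}

```text
time: 1.8
tool_pos: [0.3828, 0.4423, 0.2534]
tool_rot: [0.0, 0.041, 0.999, 0.0]
contact_force: [1.6, 0.1, 0.1]
gripper_width: -0.001
grasp_force: 0.0
```

>>> {"api": "apply_moves", "payload": {"targets": [{"translation": [-0.34,-0.29,0],"twist": 0,"hand": 0},{"translation": [-0.34,-0.29,0],"twist": 0,"hand": 0},{"translation": [-0.34,-0.29,0],"twist": 0,"hand": 0},{"translation": [-0.34,-0.29,0],"twist": 0,"hand": 0},{"translation": [-0.34,-0.29,0],"twist": 0,"hand": 0},{"translation": [-0.34,-0.29,0],"twist": 0,"hand": 0},{"translation": [0,0,0],"twist": 0,"hand": 0},{"translation": [0,0,0],"twist": 0,"hand": 0}]}}

```text
time: 2.6
tool_pos: [0.5715, 0.2527, 0.2531]
tool_rot: [-0.0, 0.042, 0.999, 0.0]
contact_force: [-0.1, 0.3, 0.4]
gripper_width: 0.005
grasp_force: 0.0
```

```bash
cat >> h.py <<'E'
YAW=-0.082
U=np.array([[np.cos(YAW),-np.sin(YAW)],[np.sin(YAW),np.cos(YAW)]])
PK=dict(L=np.array([.628,.186]),M=np.array([.619,.076]),R=np.array([.610,-.034]))
def rel():
    s=state();p=np.array(s['tool_pos']);q=s['tool_rot']
    from scipy.spatial.transform import Rotation as R
    r=R.from_quat([q[1],q[2],q[3],q[0]]).as_matrix()
    print('t',round(s['time'],2),'tcp',np.round(p,4),'toolx ang',np.round(np.arctan2(r[1,0],r[0,0])-np.pi-YAW,4),'tilt',np.round(r[:,2],3),'F',np.round(s['contact_force'],2),'w',s['gripper_width'],s['grasp_force'])
    for k,v in PK.items(): print(k,'pocket minus tcp in tool axes(mm)',np.round(((v-p[:2])@r[:2,:2])*1e3,1))
E
python3 - <<'E'
from h import *
rel()
save('wrist','w1.png')
for r in recognise('wrist','wheel_1')[:5]: print(r['score'],np.round(r['point'],4))
print(np.round(get_calibration('wrist')['pose'],3))
E
```

```text
t 2.6 tcp [0.5715 0.2527 0.2531] toolx ang -0.0018 tilt [-0.001  0.    -1.   ] F [-0.13  0.33  0.35] w 0.00520537888463229 0.0
L pocket minus tcp in tool axes(mm) [-61.9 -61.7]
M pocket minus tcp in tool axes(mm) [ -62.2 -172.1]
R pocket minus tcp in tool axes(mm) [ -62.4 -282.5]
0.96 [0.6044 0.0847 0.163 ]
0.94 [0.6111 0.1937 0.1621]
0.76 [ 0.6051 -0.0245  0.1526]
0.65 [ 0.7964 -0.0815  0.0498]
0.55 [ 0.7571 -0.2028  0.0377]
[[ 0.082 -0.942 -0.324  0.488]
 [ 0.997  0.078  0.026  0.261]
 [ 0.    -0.325  0.946  0.373]
 [ 0.     0.     0.     1.   ]]
```

View pics/w1.png

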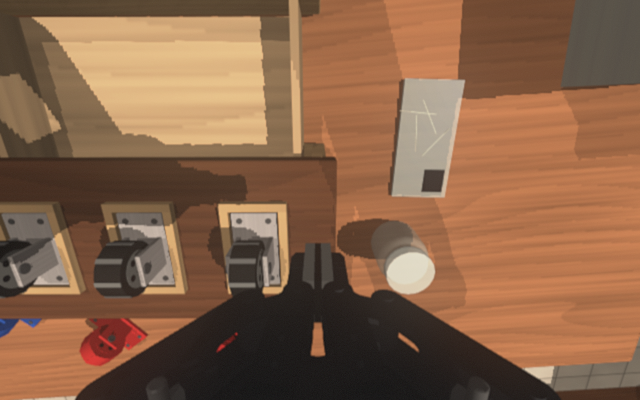

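```bash
python3 - <<'E'
from h import *
f=grab_frame('wrist');hsv=cv2.cvtColor(f,cv2.COLOR_RGB2HSV)
for k,v in PK.items():
  c=[np.r_[v+U@np.array([a,b]),.116] for a,b in [(-.05,-.032),(-.05,.032),(.05,.032),(.05,-.032)]]
  print(k,np.round(proj('wrist',c)).tolist())
  cc=[(219,204),(287,204)] if k=='L' else None
print(unproj('wrist',[(219,204),(287,204),(102,203),(174,203)],.116))
for k in 'LM': print(k,[np.round(PK[k]+U@np.array([-.05,b]),4) for b in(-.032,.032)])
# drawer: unit front edge & panel in top image (crop/2.5+off)
g=lambda u,v:(215+u/2.5,130+v/2.5)
M=PK['M']
for n,uv,z in [('front edge',[g(40,248),g(460,292)],.108),('panel inner top',[g(80,402),g(400,438)],.086),('side L inner top',[g(92,260),g(78,395)],.075),('side R inner top',[g(402,290),g(392,430)],.075)]:
  print(n,np.round(((unproj('top',uv,z)[:,:2]-M)@U)*1e3,1).tolist())
E
```

```text
L [[216.0, 205.0], [284.0, 205.0], [288.0, 294.0], [227.0, 294.0]]
M [[98.0, 205.0], [167.0, 205.0], [183.0, 294.0], [122.0, 294.0]]
R [[-19.0, 205.0], [49.0, 205.0], [77.0, 294.0], [17.0, 294.0]]
[[0.57492296 0.1612931  0.116     ]
 [0.58014899 0.22490896 0.116     ]
 [0.56495741 0.05218026 0.116     ]
 [0.57048274 0.11944046 0.116     ]]
L [array([0.5755, 0.1582]), array([0.5808, 0.222 ])]
M [array([0.5665, 0.0482]), array([0.5718, 0.112 ])]
front edge [[-91.5, 185.3], [-91.9, -193.7]]
panel inner top [[-225.3, 136.2], [-227.0, -154.4]]
side L inner top [[-96.5, 142.4], [-220.2, 140.4]]
side R inner top [[-94.5, -145.6], [-221.6, -147.8]]
```

>>> {"api": "apply_moves", "payload": {"targets": [{"translation": [-0.27,-0.31,0],"twist": 0,"hand": 0},{"translation": [-0.27,-0.31,0],"twist": 0,"hand": 0},{"translation": [0,0,0.3],"twist": 0,"hand": 0},{"translation": [0,0,0.15],"twist": 0,"hand": 0},{"translation": [0,0,0],"twist": 0,"hand": 0}]}}

```text
time: 3.25
tool_pos: [0.6171, 0.188, 0.2043]
tool_rot: [-0.004, 0.04, 0.999, -0.001]
contact_force: [-0.5, -0.1, -1.1]
gripper_width: 0.0
grasp_force: 0.0
```

>>> {"api": "apply_moves", "payload": {"targets": [{"translation": [0,0,0.07],"twist": 0,"hand": 0},{"translation": [0,0,0.01],"twist": 0,"hand": 0},{"translation": [0,0,0],"twist": 0,"hand": 0}]}}

```text
time: 3.55
tool_pos: [0.6198, 0.1879, 0.201]
tool_rot: [0.0, 0.04, 0.999, 0.0]
contact_force: [-0.2, 0.2, -0.2]
gripper_width: 0.001
grasp_force: 0.0
```

>>> {"api": "apply_moves", "payload": {"targets": [{"translation": [0,0,0.01],"twist": 0,"hand": 0},{"translation": [0,0,0],"twist": 0,"hand": 0}]}}

```text
time: 3.75
tool_pos: [0.62, 0.1874, 0.2]
tool_rot: [0.001, 0.041, 0.999, 0.0]
contact_force: [-0.2, -0.3, -0.1]
gripper_width: 0.002
grasp_force: 0.0
```

>>> {"api": "apply_moves", "payload": {"targets": [{"translation": [0,0,0.04],"twist": 0,"hand": 0},{"translation": [0,0,0],"twist": 0,"hand": 0}]}}

```text
time: 3.95
tool_pos: [0.6195, 0.1871, 0.1947]
tool_rot: [-0.0, 0.041, 0.999, -0.0]
contact_force: [0.6, -0.6, 0.2]
gripper_width: -0.002
grasp_force: 0.0
```

>>> {"api": "apply_moves", "payload": {"targets": [{"translation": [0,0,0.01],"twist": 0,"hand": 0},{"translation": [0,0,0],"twist": 0,"hand": 0}]}}

```text
time: 4.15
tool_pos: [0.6197, 0.1871, 0.194]
tool_rot: [-0.0, 0.041, 0.999, -0.0]
contact_force: [0.8, 0.4, -0.2]
gripper_width: 0.002
grasp_force: 0.0
```

>>> {"api": "apply_moves", "payload": {"targets": [{"translation": [0,0,0.01],"twist": 0,"hand": 0},{"translation": [0,0,0],"twist": 0,"hand": 0}]}}

```text
time: 4.35
tool_pos: [0.6198, 0.1871, 0.1932]
tool_rot: [-0.0, 0.041, 0.999, -0.0]
contact_force: [-0.2, 0.3, 0.3]
gripper_width: 0.001
grasp_force: 0.0
```

>>> {"api": "apply_moves", "payload": {"targets": [{"translation": [0,0,0.005],"twist": 0,"hand": 0},{"translation": [0,0,0],"twist": 0,"hand": 0}]}}

```text
time: 4.55
tool_pos: [0.6198, 0.1872, 0.193]
tool_rot: [0.0, 0.041, 0.999, 0.0]
contact_force: [-1.1, 0.0, 0.5]
gripper_width: -0.001
grasp_force: 0.6
```

>>> {"api": "apply_moves", "payload": {"targets": [{"translation": [0,0,0.005],"twist": 0,"hand": 0},{"translation": [0,0,0],"twist": 0,"hand": 0}]}}

```text
time: 4.75
tool_pos: [0.6199, 0.1872, 0.193]
tool_rot: [0.0, 0.041, 0.999, 0.0]
contact_force: [-1.3, -1.0, 3.4]
gripper_width: -0.003
grasp_force: 1.9
```

>>> {"api": "apply_moves", "payload": {"targets": [{"translation": [0,0,0.005],"twist": 0,"hand": 0},{"translation": [0,0,0],"twist": 0,"hand": 0}]}}

```text
time: 4.95
tool_pos: [0.6201, 0.1872, 0.1929]
tool_rot: [0.001, 0.041, 0.999, 0.0]
contact_force: [-1.8, -1.7, 5.5]
gripper_width: -0.0
grasp_force: 2.7
```

>>> {"api": "apply_moves", "payload": {"targets": [{"translation": [-0.04,0,0],"twist": 0,"hand": 0},{"translation": [-0.04,0,0],"twist": 0,"hand": 0}]}}

```text
time: 5.15
tool_pos: [0.6281, 0.1865, 0.1929]
tool_rot: [0.0, 0.041, 0.999, 0.0]
contact_force: [-3.0, -0.4, 5.9]
gripper_width: -0.001
grasp_force: 2.7
```

>>> {"api": "apply_moves", "payload": {"targets": [{"translation": [-0.04,0,0],"twist": 0,"hand": 0}]}}

```text
time: 5.25
tool_pos: [0.6321, 0.1862, 0.1929]
tool_rot: [0.0, 0.041, 0.999, 0.0]
contact_force: [-2.0, -0.7, 5.2]
gripper_width: 0.004
grasp_force: 2.8
```

>>> {"api": "apply_moves", "payload": {"targets": [{"translation": [-0.04,0,0],"twist": 0,"hand": 0}]}}

```text
time: 5.35
tool_pos: [0.6361, 0.1859, 0.1928]
tool_rot: [0.0, 0.041, 0.999, 0.0]
contact_force: [-1.3, -1.0, 4.6]
gripper_width: 0.0
grasp_force: 2.0
```

>>> {"api": "apply_moves", "payload": {"targets": [{"translation": [0,0,0],"twist": 0,"hand": 0},{"translation": [0,0,0],"twist": 0,"hand": 0}]}}

```text
time: 5.55
tool_pos: [0.6366, 0.1858, 0.1928]
tool_rot: [0.001, 0.041, 0.999, 0.0]
contact_force: [0.0, -0.5, 4.5]
gripper_width: -0.005
grasp_force: 2.6
```

>>> {"api": "apply_moves", "payload": {"targets": [{"translation": [0,0,-0.15],"twist": 0,"hand": 0},{"translation": [0.05,-0.37,0],"twist": 0,"hand": 0},{"translation": [0.06,-0.37,0],"twist": 0,"hand": 0},{"translation": [0.05,-0.36,0],"twist": 0,"hand": 0},{"translation": [0,0,0.1],"twist": 0,"hand": 0},{"translation": [0,0,0.02],"twist": 0,"hand": 0},{"translation": [0,0,0.01],"twist": 0,"hand": 0},{"translation": [0,0,0],"twist": 0,"hand": 0}]}}

```text
time: 6.35
tool_pos: [0.6108, 0.0786, 0.1936]
tool_rot: [-0.0, 0.04, 0.999, 0.0]
contact_force: [0.2, 0.6, 0.0]
gripper_width: 0.003
grasp_force: 0.0
```

>>> {"api": "apply_moves", "payload": {"targets": [{"translation": [0,0,0.01],"twist": 0,"hand": 0},{"translation": [0,0,0],"twist": 0,"hand": 0}]}}

```text
time: 6.55
tool_pos: [0.6111, 0.0783, 0.1931]
tool_rot: [0.0, 0.04, 0.999, 0.0]
contact_force: [0.7, -0.3, -0.5]
gripper_width: 0.002
grasp_force: 0.0
```

```bash
python3 - <<'E'
from h import *
rel()
E
```

```text
t 6.55 tcp [0.6111 0.0783 0.1931] toolx ang 0.0012 tilt [ 0.001  0.    -1.   ] F [ 0.75 -0.3  -0.48] w 0.0019012719362748252 0.0
L pocket minus tcp in tool axes(mm) [ -8.2 108.7]
M pocket minus tcp in tool axes(mm) [-8.1 -1.6]
R pocket minus tcp in tool axes(mm) [  -8. -112.]
```

>>> {"api": "apply_moves", "payload": {"targets": [{"translation": [0,0,0.005],"twist": 0,"hand": 0},{"translation": [0,0,0.005],"twist": 0,"hand": 0},{"translation": [0,0,0],"twist": 0,"hand": 0}]}}

```text
time: 6.85
tool_pos: [0.6115, 0.078, 0.1929]
tool_rot: [0.001, 0.041, 0.999, 0.0]
contact_force: [0.1, 2.0, 4.6]
gripper_width: 0.005
grasp_force: 2.4
```

>>> {"api": "apply_moves", "payload": {"targets": [{"translation": [0,0,0.003],"twist": 0,"hand": 0},{"translation": [0,0,0],"twist": 0,"hand": 0}]}}

```text
time: 7.05
tool_pos: [0.6116, 0.078, 0.1929]
tool_rot: [0.001, 0.041, 0.999, 0.001]
contact_force: [0.6, 2.3, 5.5]
gripper_width: 0.001
grasp_force: 2.9
```

>>> {"api": "apply_moves", "payload": {"targets": [{"translation": [-0.04,0,0],"twist": 0,"hand": 0},{"translation": [-0.04,0,0],"twist": 0,"hand": 0}]}}

```text
time: 7.25
tool_pos: [0.6196, 0.0774, 0.193]
tool_rot: [0.001, 0.041, 0.999, 0.001]
contact_force: [-0.1, 3.4, 5.6]
gripper_width: 0.004
grasp_force: 2.9
```

>>> {"api": "apply_moves", "payload": {"targets": [{"translation": [-0.04,0,0],"twist": 0,"hand": 0}]}}

```text
time: 7.35
tool_pos: [0.6236, 0.077, 0.1929]
tool_rot: [0.001, 0.041, 0.999, 0.001]
contact_force: [0.2, 2.4, 6.1]
gripper_width: -0.002
grasp_force: 3.0
```

>>> {"api": "apply_moves", "payload": {"targets": [{"translation": [-0.04,0,0],"twist": 0,"hand": 0}]}}

```text
time: 7.45
tool_pos: [0.6276, 0.0767, 0.1928]
tool_rot: [0.001, 0.041, 0.999, 0.001]
contact_force: [0.8, 2.4, 4.1]
gripper_width: 0.001
grasp_force: 2.2
```

>>> {"api": "apply_moves", "payload": {"targets": [{"translation": [0,0,0],"twist": 0,"hand": 0},{"translation": [0,0,0],"twist": 0,"hand": 0}]}}

```text
time: 7.65
tool_pos: [0.6276, 0.0767, 0.1927]
tool_rot: [0.001, 0.041, 0.999, 0.001]
contact_force: [0.3, 2.4, 5.6]
gripper_width: -0.004
grasp_force: 2.9
```

>>> {"api": "apply_moves", "payload": {"targets": [{"translation": [0,0,-0.15],"twist": 0,"hand": 0},{"translation": [0.05,-0.37,0],"twist": 0,"hand": 0},{"translation": [0.06,-0.37,0],"twist": 0,"hand": 0},{"translation": [0.05,-0.36,0],"twist": 0,"hand": 0},{"translation": [0,0,0.1],"twist": 0,"hand": 0},{"translation": [0,0,0.02],"twist": 0,"hand": 0},{"translation": [0,0,0.015],"twist": 0,"hand": 0},{"translation": [0,0,0],"twist": 0,"hand": 0}]}}

```text
time: 8.45
tool_pos: [0.6021, -0.0313, 0.1933]
tool_rot: [0.0, 0.04, 0.999, 0.0]
contact_force: [0.8, 0.3, 0.2]
gripper_width: -0.0
grasp_force: 0.0
```

>>> {"api": "apply_moves", "payload": {"targets": [{"translation": [0,0,0.005],"twist": 0,"hand": 0},{"translation": [0,0,0.005],"twist": 0,"hand": 0},{"translation": [0,0,0],"twist": 0,"hand": 0}]}}

```text
time: 8.75
tool_pos: [0.6024, -0.0313, 0.1929]
tool_rot: [0.001, 0.04, 0.999, 0.0]
contact_force: [0.9, 2.0, 3.7]
gripper_width: -0.002
grasp_force: 2.4
```

>>> {"api": "apply_moves", "payload": {"targets": [{"translation": [0,0,0.004],"twist": 0,"hand": 0},{"translation": [0,0,0],"twist": 0,"hand": 0}]}}

```text
time: 8.95
tool_pos: [0.6026, -0.0313, 0.1929]
tool_rot: [0.001, 0.041, 0.999, 0.001]
contact_force: [-0.2, 2.9, 6.0]
gripper_width: -0.002
grasp_force: 3.0
```

>>> {"api": "apply_moves", "payload": {"targets": [{"translation": [-0.04,0,0],"twist": 0,"hand": 0},{"translation": [-0.04,0,0],"twist": 0,"hand": 0}]}}

```text
time: 9.15
tool_pos: [0.6106, -0.032, 0.1929]
tool_rot: [0.001, 0.041, 0.999, 0.001]
contact_force: [-0.5, 3.4, 6.0]
gripper_width: 0.002
grasp_force: 3.1
```

>>> {"api": "apply_moves", "payload": {"targets": [{"translation": [-0.04,0,0],"twist": 0,"hand": 0}]}}

```text
time: 9.25
tool_pos: [0.6146, -0.0323, 0.1929]
tool_rot: [0.001, 0.041, 0.999, 0.001]
contact_force: [-0.1, 3.0, 6.0]
gripper_width: -0.0
grasp_force: 3.1
```

>>> {"api": "apply_moves", "payload": {"targets": [{"translation": [-0.04,0,0],"twist": 0,"hand": 0}]}}

```text
time: 9.35
tool_pos: [0.6186, -0.0327, 0.1928]
tool_rot: [0.001, 0.041, 0.999, 0.001]
contact_force: [0.7, 1.7, 3.5]
gripper_width: -0.0
grasp_force: 2.3
```

>>> {"api": "apply_moves", "payload": {"targets": [{"translation": [0,0,0],"twist": 0,"hand": 0},{"translation": [0,0,0],"twist": 0,"hand": 0}]}}

```text
time: 9.55
tool_pos: [0.6186, -0.0327, 0.1928]
tool_rot: [0.001, 0.041, 0.999, 0.001]
contact_force: [1.0, 2.9, 4.5]
gripper_width: 0.001
grasp_force: 2.9
```

>>> {"api": "apply_moves", "payload": {"targets": [{"translation": [0,0,-0.15],"twist": 0,"hand": 0},{"translation": [0.04,0.44,0],"twist": 0,"hand": 0},{"translation": [0.03,0.44,0],"twist": 0,"hand": 0},{"translation": [0.03,0.44,0],"twist": 0,"hand": 0},{"translation": [0.03,0.44,0],"twist": 0,"hand": 0},{"translation": [0.03,0.44,0],"twist": 0,"hand": 0},{"translation": [0,0,0.1],"twist": 0,"hand": 0},{"translation": [0,0,0.025],"twist": 0,"hand": 0}]}}

```text
time: 10.35
tool_pos: [0.6187, 0.1879, 0.1928]
tool_rot: [-0.001, 0.04, 0.999, -0.0]
contact_force: [-1.9, 4.0, 12.0]
gripper_width: -0.007
grasp_force: 6.6
```

>>> {"api": "apply_moves", "payload": {"targets": [{"translation": [0,0,0.01],"twist": 0,"hand": 0},{"translation": [0,0,0],"twist": 0,"hand": 0},{"translation": [0,0,0],"twist": 0,"hand": 0}]}}

```text
time: 10.65
tool_pos: [0.6199, 0.1858, 0.1931]
tool_rot: [-0.0, 0.042, 0.999, -0.0]
contact_force: [-0.1, -0.1, 0.5]
gripper_width: -0.0
grasp_force: 0.3
```

>>> {"api": "apply_moves", "payload": {"targets": [{"translation": [0,0,0.01],"twist": 0,"hand": 0},{"translation": [0,0,0],"twist": 0,"hand": 0}]}}

```text
time: 10.85
tool_pos: [0.6201, 0.186, 0.193]
tool_rot: [0.0, 0.041, 0.999, -0.001]
contact_force: [-2.4, -2.4, 4.5]
gripper_width: 0.002
grasp_force: 2.3
```

>>> {"api": "apply_moves", "payload": {"targets": [{"translation": [-0.04,0,0.003],"twist": 0,"hand": 0}]}}

```text
time: 10.95
tool_pos: [0.624, 0.1858, 0.193]
tool_rot: [0.0, 0.041, 0.999, -0.001]
contact_force: [-2.4, -2.2, 6.4]
gripper_width: -0.003
grasp_force: 3.1
```

>>> {"api": "apply_moves", "payload": {"targets": [{"translation": [-0.04,0,0],"twist": 0,"hand": 0}]}}

```text
time: 11.05
tool_pos: [0.6282, 0.1855, 0.193]
tool_rot: [0.0, 0.041, 0.999, -0.001]
contact_force: [-3.1, -3.0, 5.0]
gripper_width: -0.002
grasp_force: 2.9
```

>>> {"api": "apply_moves", "payload": {"targets": [{"translation": [-0.04,0,0],"twist": 0,"hand": 0}]}}

```text
time: 11.15
tool_pos: [0.6322, 0.1852, 0.193]
tool_rot: [0.0, 0.041, 0.999, -0.001]
contact_force: [-2.3, -3.5, 6.4]
gripper_width: 0.003
grasp_force: 2.9
```

>>> {"api": "apply_moves", "payload": {"targets": [{"translation": [-0.04,0,0],"twist": 0,"hand": 0}]}}

```text
time: 11.25
tool_pos: [0.6362, 0.1849, 0.1929]
tool_rot: [0.0, 0.041, 0.999, -0.001]
contact_force: [-2.7, -2.3, 4.8]
gripper_width: 0.004
grasp_force: 2.1
```

>>> {"api": "apply_moves", "payload": {"targets": [{"translation": [0,0,-0.2],"twist": 0,"hand": 0},{"translation": [0.4,0,-0.2],"twist": 0,"hand": 0},{"translation": [0.4,0,-0.2],"twist": 0,"hand": 0},{"translation": [0,0,0],"twist": 0,"hand": 1},{"translation": [0,0,0],"twist": 0,"hand": 1},{"translation": [0,0,0],"twist": 0,"hand": 1}]}}

```text
time: 11.85
tool_pos: [0.5563, 0.1921, 0.2509]
tool_rot: [-0.0, 0.041, 0.999, -0.0]
contact_force: [0.7, 0.3, -0.1]
gripper_width: 0.51
grasp_force: 0.0
```

```bash
python3 - <<'E'
from h import *
rel()
save('top','crop2.png',4,(225,150,405,240))
save('wrist','w2.png')
E
```

```text
t 11.85 tcp [0.5563 0.1921 0.2509] toolx ang -0.0002 tilt [-0.001 -0.    -1.   ] F [ 0.68  0.32 -0.09] w 0.5096907639173154 0.0
L pocket minus tcp in tool axes(mm) [-72.   -0.2]
M pocket minus tcp in tool axes(mm) [ -72.  -110.5]
R pocket minus tcp in tool axes(mm) [ -72.1 -220.9]
```

View pics/crop2.png

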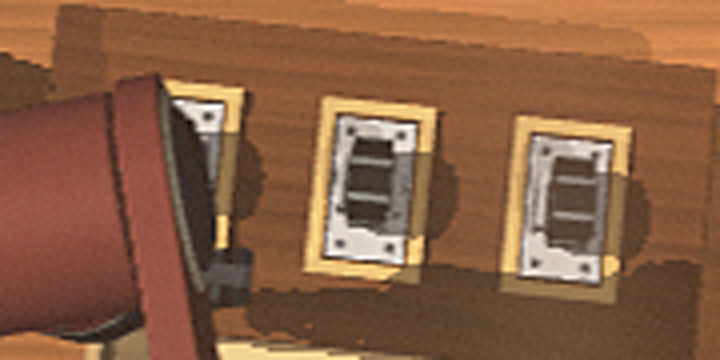

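View pics/w2.png

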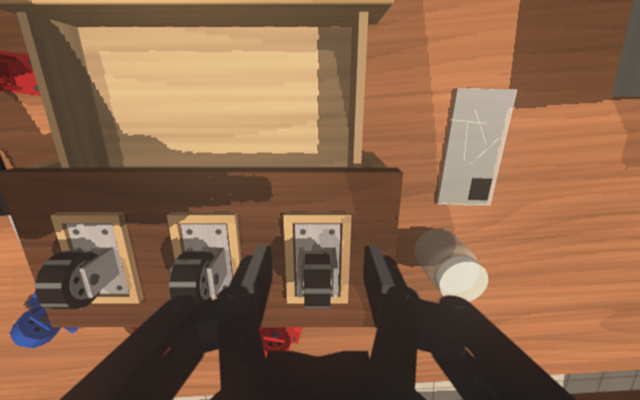

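>>> {"api": "apply_moves", "payload": {"targets": [{"translation": [-0.36,0,0],"twist": 0,"hand": 1},{"translation": [-0.36,0,0],"twist": 0,"hand": 1},{"translation": [0,0,0],"twist": 0,"hand": 1},{"translation": [0,0,0.3],"twist": 0,"hand": 1},{"translation": [0,0,0.3],"twist": 0,"hand": 1},{"translation": [0,0,0.3],"twist": 0,"hand": 1},{"translation": [0,0,0.15],"twist": 0,"hand": 1},{"translation": [0,0,0],"twist": 0,"hand": 1}]}}

```text
time: 12.75
tool_pos: [0.6256, 0.1861, 0.143]
tool_rot: [-0.003, 0.041, 0.999, -0.001]
contact_force: [0.3, -0.6, 1.0]
gripper_width: 1.0
grasp_force: 0.0
```

```bash
python3 - <<'E'
from h import *
rel()
g1=cv2.imread('pics/top.png',0); c=cv2.imread('pics/crop2.png',0)
g2=cv2.resize(c,None,fx=.25,fy=.25,interpolation=cv2.INTER_AREA)
for k,u in (('M',317),('R',366)):
  print(k,g1[180:216,u-1:u+3].mean(1).astype(int).tolist());print(' ',g2[30:66,u-226:u-222].mean(1).astype(int).tolist())
E
```

```text
t 12.75 tcp [0.6256 0.1861 0.143 ] toolx ang 0.0001 tilt [-0.007 -0.001 -1.   ] F [ 0.25 -0.57  0.95] w 1.0001444110318962 0.0
L pocket minus tcp in tool axes(mm) [-2.4  0.1]
M pocket minus tcp in tool axes(mm) [  -2.4 -110.3]
R pocket minus tcp in tool axes(mm) [  -2.4 -220.7]
M [203, 171, 170, 180, 54, 45, 116, 60, 51, 55, 55, 55, 50, 115, 154, 58, 53, 60, 58, 57, 55, 55, 117, 103, 43, 46, 44, 148, 205, 201, 200, 198, 200, 201, 215, 49]
  [206, 192, 185, 189, 125, 56, 51, 53, 56, 97, 143, 75, 57, 61, 61, 61, 58, 58, 103, 148, 84, 53, 54, 54, 54, 75, 74, 131, 193, 220, 217, 215, 215, 222, 217, 77]
R [161, 182, 179, 151, 69, 194, 171, 165, 171, 56, 70, 117, 70, 69, 71, 72, 69, 70, 126, 146, 72, 70, 73, 72, 72, 72, 68, 117, 104, 64, 66, 67, 138, 171, 195, 191]
  [171, 194, 196, 159, 86, 191, 191, 182, 180, 107, 65, 69, 72, 77, 133, 125, 73, 74, 76, 77, 76, 74, 80, 143, 133, 74, 71, 74, 72, 74, 101, 78, 129, 187, 209, 208]
```

The left wheel binds: it drags about 2.5 N, while the other two drag about 0 N. The tread marks on the middle and right wheels leave it unclear whether they turned past 0.4 rad, so I'll back out and give each wheel another stroke before lifting.

>>> {"api": "apply_moves", "payload": {"targets": [{"translation": [0,0,-0.35],"twist": 0,"hand": 1},{"translation": [0,0,-0.33],"twist": 0,"hand": 0},{"translation": [0.09,0,0],"twist": 0,"hand": 0},{"translation": [0,0,0],"twist": 0,"hand": 0},{"translation": [0,0,0],"twist": 0,"hand": 0},{"translation": [0,0,0],"twist": 0,"hand": 0},{"translation": [0,0,0],"twist": 0,"hand": 0},{"translation": [0,0,0],"twist": 0,"hand": 0}]}}

```text
time: 13.55
tool_pos: [0.6186, 0.1872, 0.2139]
tool_rot: [-0.001, 0.041, 0.999, -0.0]
contact_force: [0.5, 0.0, 0.7]
gripper_width: -0.002
grasp_force: 0.0
```

```bash
python3 - <<'E'
from h import *
rel()
E
```

```text
t 13.55 tcp [0.6186 0.1872 0.2139] toolx ang 0.0001 tilt [-0.001 -0.    -1.   ] F [0.46 0.04 0.74] w -0.002448232674079533 0.0
L pocket minus tcp in tool axes(mm) [-9.5 -0.4]
M pocket minus tcp in tool axes(mm) [  -9.5 -110.8]
R pocket minus tcp in tool axes(mm) [  -9.6 -221.1]
```

>>> {"api": "apply_moves", "payload": {"targets": [{"translation": [0,0,0.14],"twist": 0,"hand": 0},{"translation": [0,0,0.05],"twist": 0,"hand": 0},{"translation": [0,0,0.01],"twist": 0,"hand": 0},{"translation": [0,0,0],"twist": 0,"hand": 0}]}}

```text
time: 13.95
tool_pos: [0.6185, 0.1872, 0.194]
tool_rot: [-0.001, 0.041, 0.999, -0.0]
contact_force: [0.3, -0.2, 0.3]
gripper_width: 0.001
grasp_force: 0.0
```

>>> {"api": "apply_moves", "payload": {"targets": [{"translation": [0,0,0.01],"twist": 0,"hand": 0},{"translation": [0,0,0],"twist": 0,"hand": 0}]}}

```text
time: 14.15
tool_pos: [0.6188, 0.1873, 0.1938]
tool_rot: [-0.0, 0.041, 0.999, -0.0]
contact_force: [0.7, 1.0, 0.5]
gripper_width: -0.002
grasp_force: 0.0
```

>>> {"api": "apply_moves", "payload": {"targets": [{"translation": [0,0,0.005],"twist": 0,"hand": 0},{"translation": [0,0,0],"twist": 0,"hand": 0}]}}

```text
time: 14.35
tool_pos: [0.6188, 0.1873, 0.1933]
tool_rot: [0.0, 0.041, 0.999, 0.0]
contact_force: [-0.6, 0.6, 0.1]
gripper_width: -0.002
grasp_force: 0.0
```

Not touching yet, so press on another 1 mm or so before stroking.

>>> {"api": "apply_moves", "payload": {"targets": [{"translation": [0,0,0.01],"twist": 0,"hand": 0},{"translation": [0,0,0.003],"twist": 0,"hand": 0},{"translation": [0,0,0],"twist": 0,"hand": 0}]}}

```text
time: 14.65
tool_pos: [0.619, 0.1873, 0.1929]
tool_rot: [0.0, 0.041, 0.999, 0.0]
contact_force: [-2.7, -0.5, 5.1]
gripper_width: 0.001
grasp_force: 2.4
```

>>> {"api": "apply_moves", "payload": {"targets": [{"translation": [0,0,0.003],"twist": 0,"hand": 0},{"translation": [0,0,0],"twist": 0,"hand": 0}]}}

```text
time: 14.85
tool_pos: [0.6191, 0.1873, 0.1929]
tool_rot: [0.0, 0.041, 0.999, 0.0]
contact_force: [-3.1, -0.1, 6.0]
gripper_width: -0.001
grasp_force: 3.0
```

>>> {"api": "apply_moves", "payload": {"targets": [{"translation": [-0.035,0,0],"twist": 0,"hand": 0},{"translation": [-0.035,0,0],"twist": 0,"hand": 0},{"translation": [-0.035,0,0],"twist": 0,"hand": 0},{"translation": [-0.035,0,0],"twist": 0,"hand": 0},{"translation": [-0.035,0,0],"twist": 0,"hand": 0}]}}

```text
time: 15.35
tool_pos: [0.6366, 0.1859, 0.1928]
tool_rot: [0.0, 0.041, 0.999, 0.0]
contact_force: [-0.9, -0.9, 4.8]
gripper_width: 0.002
grasp_force: 2.2
```

>>> {"api": "apply_moves", "payload": {"targets": [{"translation": [0,0,-0.15],"twist": 0,"hand": 0},{"translation": [0.06,-0.37,0],"twist": 0,"hand": 0},{"translation": [0.06,-0.37,0],"twist": 0,"hand": 0},{"translation": [0.055,-0.36,0],"twist": 0,"hand": 0},{"translation": [0,0,0.1],"twist": 0,"hand": 0},{"translation": [0,0,0.02],"twist": 0,"hand": 0},{"translation": [0,0,0.015],"twist": 0,"hand": 0},{"translation": [0,0,0],"twist": 0,"hand": 0}]}}

```text
time: 16.15
tool_pos: [0.61, 0.0786, 0.1933]
tool_rot: [0.0, 0.04, 0.999, 0.0]
contact_force: [0.1, 0.1, 0.2]
gripper_width: -0.003
grasp_force: 0.0
```

>>> {"api": "apply_moves", "payload": {"targets": [{"translation": [0,0,0.005],"twist": 0,"hand": 0},{"translation": [0,0,0.007],"twist": 0,"hand": 0},{"translation": [0,0,0],"twist": 0,"hand": 0}]}}

```text
time: 16.45
tool_pos: [0.6104, 0.0785, 0.193]
tool_rot: [0.001, 0.041, 0.999, 0.001]
contact_force: [0.3, 2.1, 3.7]
gripper_width: 0.002
grasp_force: 1.9
```

>>> {"api": "apply_moves", "payload": {"targets": [{"translation": [0,0,0.004],"twist": 0,"hand": 0},{"translation": [-0.035,0,0],"twist": 0,"hand": 0},{"translation": [-0.035,0,0],"twist": 0,"hand": 0},{"translation": [-0.035,0,0],"twist": 0,"hand": 0},{"translation": [-0.035,0,0],"twist": 0,"hand": 0},{"translation": [-0.035,0,0],"twist": 0,"hand": 0}]}}

```text
time: 17.05
tool_pos: [0.6281, 0.0769, 0.1928]
tool_rot: [0.001, 0.041, 0.999, 0.001]
contact_force: [0.2, 1.6, 4.5]
gripper_width: -0.001
grasp_force: 2.1
```

>>> {"api": "apply_moves", "payload": {"targets": [{"translation": [0,0,-0.15],"twist": 0,"hand": 0},{"translation": [0.06,-0.37,0],"twist": 0,"hand": 0},{"translation": [0.06,-0.37,0],"twist": 0,"hand": 0},{"translation": [0.055,-0.36,0],"twist": 0,"hand": 0},{"translation": [0,0,0.1],"twist": 0,"hand": 0},{"translation": [0,0,0.02],"twist": 0,"hand": 0},{"translation": [0,0,0.015],"twist": 0,"hand": 0},{"translation": [0,0,0],"twist": 0,"hand": 0}]}}

```text
time: 17.85
tool_pos: [0.601, -0.0312, 0.1933]
tool_rot: [0.0, 0.04, 0.999, 0.0]
contact_force: [-0.6, -0.4, 0.5]
gripper_width: -0.001
grasp_force: 0.0
```

>>> {"api": "apply_moves", "payload": {"targets": [{"translation": [0,0,0.005],"twist": 0,"hand": 0},{"translation": [0,0,0.005],"twist": 0,"hand": 0},{"translation": [0,0,0],"twist": 0,"hand": 0}]}}

```text
time: 18.15
tool_pos: [0.6014, -0.0312, 0.1929]
tool_rot: [0.001, 0.04, 0.999, 0.0]
contact_force: [0.7, 3.1, 4.4]
gripper_width: -0.004
grasp_force: 2.0
```

```bash
python3 - <<'E'
from h import *
a=cv2.imread('pics/top.png',0); b=cv2.cvtColor(grab_frame('top'),cv2.COLOR_RGB2GRAY); cv2.imwrite('pics/top3.png',b)
for k,u,v in (('L',268,191),('M',317,197)):
  for g in (a,b): print(k,g[v-16:v+16,u-1:u+3].mean(1).astype(int).tolist())
E
```

```text
L [200, 167, 174, 179, 72, 41, 112, 59, 50, 55, 57, 54, 51, 113, 150, 64, 54, 55, 58, 56, 51, 51, 108, 96, 44, 46, 41, 157, 211, 201, 198, 199]
L [218, 186, 189, 200, 84, 42, 52, 51, 122, 130, 53, 61, 62, 62, 61, 57, 68, 161, 124, 53, 57, 60, 55, 54, 76, 100, 35, 162, 221, 219, 217, 215]
M [171, 170, 180, 54, 45, 116, 60, 51, 55, 55, 55, 50, 115, 154, 58, 53, 60, 58, 57, 55, 55, 117, 103, 43, 46, 44, 148, 205, 201, 200, 198, 200]
M [188, 188, 199, 43, 88, 83, 50, 55, 54, 50, 51, 123, 134, 51, 54, 57, 56, 55, 53, 49, 108, 107, 45, 50, 47, 45, 120, 163, 192, 188, 188, 186]
```

>>> {"api": "apply_moves", "payload": {"targets": [{"translation": [0,0,0.005],"twist": 0,"hand": 0},{"translation": [-0.035,0,0],"twist": 0,"hand": 0},{"translation": [-0.035,0,0],"twist": 0,"hand": 0},{"translation": [-0.035,0,0],"twist": 0,"hand": 0},{"translation": [-0.035,0,0],"twist": 0,"hand": 0},{"translation": [-0.035,0,0],"twist": 0,"hand": 0}]}}

```text
time: 18.8
tool_pos: [0.6191, -0.0329, 0.1928]
tool_rot: [0.001, 0.041, 0.999, 0.001]
contact_force: [1.2, 2.2, 4.2]
gripper_width: -0.001
grasp_force: 2.2
```

>>> {"api": "apply_moves", "payload": {"targets": [{"translation": [0,0,-0.2],"twist": 0,"hand": 0},{"translation": [0.02,0.48,-0.12],"twist": 0,"hand": 0},{"translation": [0.02,0.48,-0.12],"twist": 0,"hand": 0},{"translation": [0.02,0.48,-0.12],"twist": 0,"hand": 1},{"translation": [0.02,0.48,0],"twist": 0,"hand": 1},{"translation": [0,0.28,0],"twist": 0,"hand": 1},{"translation": [0,0,0],"twist": 0,"hand": 1},{"translation": [0,0,0],"twist": 0,"hand": 1}]}}

```text
time: 19.6
tool_pos: [0.6278, 0.1865, 0.2465]
tool_rot: [-0.001, 0.04, 0.999, -0.001]
contact_force: [0.0, -1.1, -0.5]
gripper_width: 0.845
grasp_force: 0.0
```

```bash
python3 - <<'E'
from h import *
a=cv2.imread('pics/top.png',0); b=cv2.cvtColor(grab_frame('top'),cv2.COLOR_RGB2GRAY)
for k,u,v in (('M',317,197),('R',366,202)):
  for g in (a,b): print(k,g[v-16:v+16,u-1:u+3].mean(1).astype(int).tolist())
rel()
E
```

```text
M [171, 170, 180, 54, 45, 116, 60, 51, 55, 55, 55, 50, 115, 154, 58, 53, 60, 58, 57, 55, 55, 117, 103, 43, 46, 44, 148, 205, 201, 200, 198, 200]
M [193, 189, 204, 42, 63, 70, 47, 50, 47, 49, 47, 92, 96, 49, 48, 51, 51, 51, 52, 49, 89, 87, 48, 49, 46, 47, 145, 201, 222, 221, 219, 220]
R [171, 165, 171, 56, 70, 117, 70, 69, 71, 72, 69, 70, 126, 146, 72, 70, 73, 72, 72, 72, 68, 117, 104, 64, 66, 67, 138, 171, 195, 191, 190, 188]
R [196, 157, 102, 62, 79, 75, 67, 71, 69, 66, 69, 103, 94, 63, 70, 67, 71, 67, 69, 72, 100, 86, 66, 71, 66, 68, 128, 136, 133, 134, 134, 134]
t 19.65 tcp [0.628  0.1857 0.2467] toolx ang -0.0 tilt [-0.001 -0.001 -1.   ] F [ 0.57 -0.68  0.3 ] w 0.9241084307897286 0.0
L pocket minus tcp in tool axes(mm) [-0.   0.3]
M pocket minus tcp in tool axes(mm) [-1.000e-01 -1.101e+02]
R pocket minus tcp in tool axes(mm) [-1.000e-01 -2.205e+02]
```

>>> {"api": "apply_moves", "payload": {"targets": [{"translation": [0,0,0.35],"twist": 0,"hand": 1},{"translation": [0,0,0.35],"twist": 0,"hand": 1},{"translation": [0,0,0.25],"twist": 0,"hand": 1},{"translation": [0,0,0.06],"twist": 0,"hand": 1},{"translation": [0,0,0],"twist": 0,"hand": 1},{"translation": [0,0,0],"twist": 0,"hand": 0.6},{"translation": [0,0,0],"twist": 0,"hand": 0.5},{"translation": [0,0,0],"twist": 0,"hand": 0.5}]}}

```text
time: 20.45
tool_pos: [0.6293, 0.1866, 0.1487]
tool_rot: [0.002, 0.041, 0.999, 0.0]
contact_force: [0.1, -0.5, -0.4]
gripper_width: 0.518
grasp_force: 0.0
```

>>> {"api": "apply_moves", "payload": {"targets": [{"translation": [0,0,0],"twist": 0,"hand": 0.4},{"translation": [0,0,0],"twist": 0,"hand": 0.2},{"translation": [0,0,0],"twist": 0,"hand": 0},{"translation": [0,0,0],"twist": 0,"hand": 0},{"translation": [0,0,0],"twist": 0,"hand": 0}]}}

```text
time: 20.95
tool_pos: [0.6292, 0.1865, 0.1485]
tool_rot: [0.001, 0.041, 0.999, 0.0]
contact_force: [-0.3, -1.7, 5.8]
gripper_width: 0.405
grasp_force: 60.9
```

>>> {"api": "apply_moves", "payload": {"targets": [{"translation": [0,0,-0.05],"twist": 0,"hand": 0},{"translation": [0,0,-0.15],"twist": 0,"hand": 0},{"translation": [0,0,-0.3],"twist": 0,"hand": 0},{"translation": [0.2,-0.1,0],"twist": 0,"hand": 0},{"translation": [0.35,-0.15,0],"twist": 0,"hand": 0},{"translation": [0.4,-0.15,0],"twist": 0,"hand": 0},{"translation": [0.4,-0.15,0],"twist": 0,"hand": 0},{"translation": [0.24,-0.15,0],"twist": 0,"hand": 0}]}}

```text
time: 21.75
tool_pos: [0.461, 0.1296, 0.1961]
tool_rot: [-0.001, 0.04, 0.999, 0.0]
contact_force: [-0.3, -0.2, -2.4]
gripper_width: 0.412
grasp_force: 61.4
```

>>> {"api": "apply_moves", "payload": {"targets": [{"translation": [0,0,0],"twist": 0,"hand": 0},{"translation": [0,0,0],"twist": 0,"hand": 0}]}}

```text
time: 21.95
tool_pos: [0.4637, 0.1298, 0.197]
tool_rot: [0.0, 0.041, 0.999, 0.0]
contact_force: [0.5, -0.5, -2.7]
gripper_width: 0.415
grasp_force: 61.3
```

```bash
python3 - <<'E'
from h import *
rel();s=state();p=np.array(s['tool_pos'])
print('rel M unit', ((p[:2]-PK['M'])@U)*1e3)
save('scene','s2.png',3,(180,100,440,290))
E
```

```text
t 21.95 tcp [0.4637 0.1298 0.197 ] toolx ang -0.0 tilt [ 0.001  0.    -1.   ] F [ 0.46 -0.46 -2.66] w 0.41455962075545577 61.349709033966064
L pocket minus tcp in tool axes(mm) [-159.1   69.5]
M pocket minus tcp in tool axes(mm) [-159.2  -40.9]
R pocket minus tcp in tool axes(mm) [-159.2 -151.2]
rel M unit [-159.17185827   40.86537787]
```

View pics/s2.png

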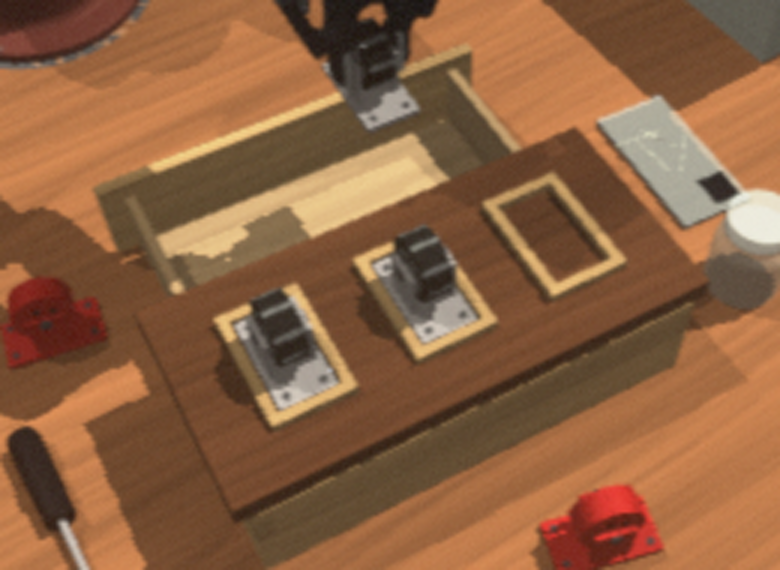

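The view shows the castor held upright over the drawer at crop (380,80). The left pocket is empty, the other two castors are still in place, and the drawer clearance is good on both sides. Lowering now.

>>> {"api": "apply_moves", "payload": {"targets": [{"translation": [0,0,0.25],"twist": 0,"hand": 0},{"translation": [0,0,0.35],"twist": 0,"hand": 0},{"translation": [0,0,0.35],"twist": 0,"hand": 0},{"translation": [0,0,0.25],"twist": 0,"hand": 0},{"translation": [0,0,0.1],"twist": 0,"hand": 0},{"translation": [0,0,0.04],"twist": 0,"hand": 0},{"translation": [0,0,0],"twist": 0,"hand": 0},{"translation": [0,0,0],"twist": 0,"hand": 0}]}}

```text
time: 22.8
tool_pos: [0.4657, 0.13, 0.0644]
tool_rot: [0.002, 0.041, 0.999, 0.0]
contact_force: [1.2, -0.1, -2.9]
gripper_width: 0.412
grasp_force: 61.2
```

>>> {"api": "apply_moves", "payload": {"targets": [{"translation": [0,0,0.02],"twist": 0,"hand": 0},{"translation": [0,0,0.01],"twist": 0,"hand": 0},{"translation": [0,0,0],"twist": 0,"hand": 0}]}}

```text
time: 23.1
tool_pos: [0.4642, 0.1297, 0.0599]
tool_rot: [0.0, 0.041, 0.999, 0.0]
contact_force: [-0.1, -0.4, -2.2]
gripper_width: 0.412
grasp_force: 61.2
```

>>> {"api": "apply_moves", "payload": {"targets": [{"translation": [0,0,0.01],"twist": 0,"hand": 0},{"translation": [0,0,0.005],"twist": 0,"hand": 0},{"translation": [0,0,0],"twist": 0,"hand": 0}]}}

```text
time: 23.4
tool_pos: [0.464, 0.1297, 0.058]
tool_rot: [-0.0, 0.041, 0.999, -0.0]
contact_force: [-0.7, 0.5, -3.0]
gripper_width: 0.414
grasp_force: 61.2
```

>>> {"api": "apply_moves", "payload": {"targets": [{"translation": [0,0,0.01],"twist": 0,"hand": 0},{"translation": [0,0,0],"twist": 0,"hand": 0}]}}

```text
time: 23.6
tool_pos: [0.464, 0.1297, 0.0569]
tool_rot: [-0.0, 0.041, 0.999, -0.0]
contact_force: [1.0, 0.2, -2.8]
gripper_width: 0.409
grasp_force: 61.2
```

>>> {"api": "apply_moves", "payload": {"targets": [{"translation": [0,0,0.005],"twist": 0,"hand": 0},{"translation": [0,0,0],"twist": 0,"hand": 0}]}}

```text
time: 23.8
tool_pos: [0.4641, 0.1297, 0.0566]
tool_rot: [0.0, 0.041, 0.999, 0.0]
contact_force: [0.5, -0.2, -3.9]
gripper_width: 0.408
grasp_force: 61.4
```

>>> {"api": "apply_moves", "payload": {"targets": [{"translation": [0,0,0.005],"twist": 0,"hand": 0},{"translation": [0,0,0],"twist": 0,"hand": 0}]}}

```text
time: 24.0
tool_pos: [0.4641, 0.1297, 0.0565]
tool_rot: [-0.0, 0.041, 0.999, -0.0]
contact_force: [-2.8, -1.6, 1.9]
gripper_width: 0.413
grasp_force: 61.9
```

>>> {"api": "apply_moves", "payload": {"targets": [{"translation": [0,0,0],"twist": 0,"hand": 0.48},{"translation": [0,0,0],"twist": 0,"hand": 0.6},{"translation": [0,0,0],"twist": 0,"hand": 0.9},{"translation": [0,0,0],"twist": 0,"hand": 1},{"translation": [0,0,0],"twist": 0,"hand": 1},{"translation": [0,0,0],"twist": 0,"hand": 1},{"translation": [0,0,-0.1],"twist": 0,"hand": 1},{"translation": [0,0,-0.3],"twist": 0,"hand": 1}]}}

```text
time: 24.8
tool_pos: [0.4616, 0.1294, 0.0939]
tool_rot: [-0.003, 0.041, 0.999, -0.001]
contact_force: [0.8, -0.9, -0.3]
gripper_width: 1.0
grasp_force: 0.0
```

>>> {"api": "apply_moves", "payload": {"targets": [{"translation": [0,0,-0.4],"twist": 0,"hand": 1},{"translation": [0,0,-0.4],"twist": 0,"hand": 1},{"translation": [0,0,-0.4],"twist": 0,"hand": 1},{"translation": [0.2,0.3,-0.3],"twist": 0,"hand": 1},{"translation": [0.2,0.3,-0.2],"twist": 0,"hand": 1},{"translation": [0,0.3,-0.2],"twist": 0,"hand": 1},{"translation": [0,0,0],"twist": 0,"hand": 1},{"translation": [0,0,0],"twist": 0,"hand": 1}]}}

```text
time: 25.6
tool_pos: [0.4315, 0.2228, 0.2868]
tool_rot: [0.001, 0.04, 0.999, -0.0]
contact_force: [-0.2, -0.3, 0.1]
gripper_width: 0.999
grasp_force: 0.0
```

```bash
python3 - <<'E'
from h import *
rel()
save('scene','s3.png',3,(180,100,440,290))
for r in recognise('scene','wheel_1')[:8]: print(round(r['score'],2),np.round(r['point'],3))
E
```

```text
t 25.6 tcp [0.4315 0.2228 0.2868] toolx ang 0.0015 tilt [ 0.001 -0.    -1.   ] F [-0.21 -0.3   0.07] w 0.9990118864822685 0.0
L pocket minus tcp in tool axes(mm) [-198.8  -20.9]
M pocket minus tcp in tool axes(mm) [-198.7 -131.3]
R pocket minus tcp in tool axes(mm) [-198.6 -241.7]
0.83 [ 0.752 -0.221  0.053]
0.79 [0.472 0.12  0.071]
0.79 [0.81  0.099 0.058]
0.73 [ 0.806 -0.084  0.056]
0.71 [ 0.422 -0.156  0.05 ]
0.68 [ 0.622 -0.038  0.161]
0.56 [0.626 0.068 0.166]
```

View pics/s3.png

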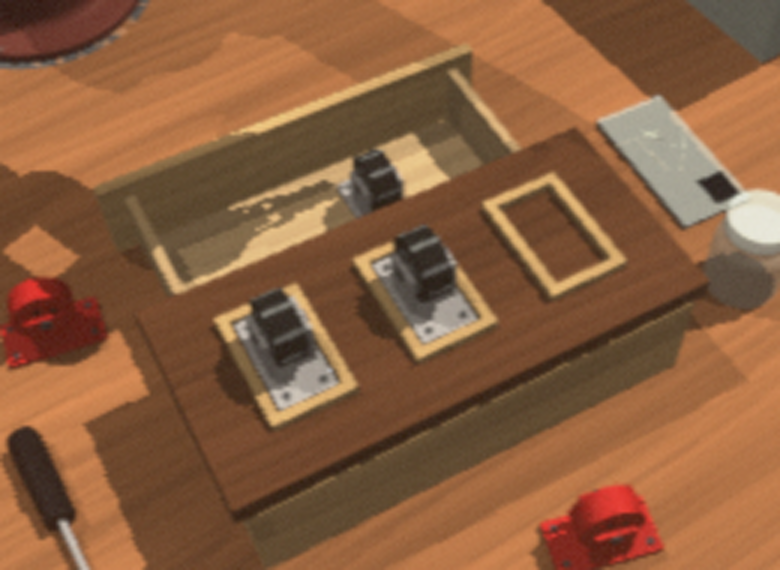

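The castor stands wheel-up in the drawer at crop (375,182). The other two are in their pockets, the bystanders are where they were, and the robot is clear of everything.

```bash
python3 -c "
from plant import *
print(job_done())"
```

```text
the job is handed in; nothing more can be done
None
```

The left castor was the binding one: its wheel dragged about 2.5 N against roughly 0 N for the other two. It now stands wheel-up on the open drawer's floor, with the two free-running castors still in their pockets, and the job was handed in at about 26 s; no verdict was returned.

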